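Fit the bayonet temperature logger in the blood transport box and hold it down

ROBOT

A 6-joint arm with a two-finger parallel gripper is mounted at the origin on the work surface. World frame = base frame: x ahead of the robot, y to its left, z up, the work surface at z = 0. Lengths are in m, angles in rad, forces in N, time in s.
With the tool pointing down it reaches from about 0.35 to 0.975 m from the base axis. Payload 4.9 kg.
Tool frame: the origin (TCP) lies midway between the tips of the shut fingers; the grasp point (between the pads) lies 19 mm behind it (ctrl.tcp_to_grasp is the distance from the TCP to the grasp point, in m); z points along the fingers, y is the line along which they close (so a half turn about z gives the same grasp; the last joint's range is limited). The gripper opens to 85 mm and grips with 20 to 120 N. Pads are 22 mm wide; open, the fingers measure 114 mm over their backs; the gripper's body (76 mm by 85 mm) begins 54 mm behind the grasp point. The pads swing forward as they close: fully open they stand 13 mm farther back than shut.
Start: joints at [-1.256, 0.053, 1.613, -0, 1.476, -0.119], TCP at [0.263, -0.567, 0.231] pointing down, gripper open.
Joint ranges: [-3.01, 3.01], [-1.01, 2.22], [0.06, 2.58], [-1.02, 4.17], [0.09, 2.62], [-3.14, 3.14]. Speed limits (rad/s): [2.57, 2.57, 3.14, 3.14, 3.14, 3.14].

INTERFACE

Orientations are given as a rotation vector (axis times angle).
In Python, from station import ctrl, camrig, job, get_obs gives the robot as it stands (ctrl), with the cameras (camrig), the job (job) and the readings as plain functions.
- The arm moves only by the shell command python3 jog.py 'ROWS' [FORCE]. ROWS is rows parted by semicolons, their numbers by spaces, 1 to 20 of them, each of 7 numbers: the finger opening in m, then dx, dy, dz in m, then a rotation vector rx, ry, rz in rad; each row is the pose to reach, as a shift and turn from the pose commanded when the command began, along the tool's axes at that moment; what a row does not reach only later rows make up. A row lasts 1/12 s, in which the tool goes at most 0.0417 m and 0.125 rad, less where a joint would pass 70% of its speed; a pose out of reach is approached as far as the arm can. The fingers move at their own pace and stop on an object; FORCE is the grip in N (left out, the last holds). Time passes only in rows, so rows that do not move let the fingers close. It prints the time, the measured TCP pose, the force, the opening and the grip force at its end.
- get_obs(): the state, without advancing time (a new reading comes with each control period).
- camrig.get_image(name): name is "scene" or "top"; returns the picture (384x512x3 uint8, red, green, blue); there is no depth.
- camrig.camera_params(name): a dict with "fx", "fy", "cx", "cy" (pixels), "k1" (the pictures are not rectified: a ray, as slopes to the right and down, at radius r is drawn at 1 + k1 r^2 times it, then the intrinsics apply), "T" (4x4, takes a point from camera to world coordinates). Camera axes: x right, y down, z forward; pixel columns grow to the right and rows downward; lengths in m; the calibration is good to about 2 mm. A picture is of the moment at which its call begins. camera_params takes no time and is no camera call.
- job.finish_job(): hands the job in; it is judged then, once.
The state is a dict: "t": time; "q": joint angles; "dq": joint speeds; "effort": joint torques, N m; "tool_pos": TCP position; "tool_rot": TCP orientation; "contact_force": force on the tool from outside, world axes, zero at the start; "wrist_torque": the same for the moment, N m; "opening": finger opening in m; "grip_force": force on a finger pad.
Only numpy, scipy, OpenCV 4.12 (cv2) and the standard library are available. Lean on these libraries where they do the work, as an engineer would, in place of code of your own. Each camera call takes 0.05 s, during which the arm holds its last target. There are 200 camera calls.

TASK

Take the temperature logger (white cap, orange wing grip, brass lugs) from the tray, leaving the other two plugs standing where they are, and put it into the round port on the lid of the blue transport box with its wing in line with the two orange marks. Push it down against the spring until its cap sits on the port's face, turn it a quarter turn clockwise (seen from above) to its stop, and finish while still gripping it there: do not let go, keep it turned and pressed fully down so that the box can read it.

Things in the scene. Friction and masses are not known exactly. Their poses are not given: they have to be found in the camera images.
- logger: Loose temperature logger, stands upright in the tray at any yaw; 90 g, 63 mm tall. Origin at the centre of its underside, z up. From below: barrel 26 wide (foot 22, lowest 5); brass lugs, one bar 40 long along its x, 7 wide, at heights 10 to 16; white round cap 52 wide at 27 to 37; orange wing at 37 to 63. Half a turn makes no difference.
- wing (a point): Middle of the logger's orange wing grip, on its axis, 50 mm above its underside. The wing is an upright plate 40 long along the logger's x (as the lugs), 12 thick along its y, 26 tall above the cap. Grip it from above across y; the fingertips may rest on the cap.
- shoulder (a point): Point on the logger's axis at the underside of its cap, 27 mm above its underside; it is what comes to sit on the port's face.
- cooler: Blue transport box with a white lid, fixed. Lid 230 (x) x 290 (y) mm, its top 130 above the counter. On it stands a grey round port collar, 72 wide and 36 tall, its axis 35 mm towards -x of the box's centre, and near the +x edge a low grey carry bar (18 high). Origin at the centre of the box's underside, z up.
- port (a point): Centre of the collar's top face, 166 mm above the counter; axes as the box. Hole 30 mm wide with two slots along +x and -x, 13 wide, reaching 26 from the centre, an orange mark outside each. Face plate 6 thick, free below. Logger enters with its x along the port's x; with the cap 5 mm or less above the face it turns clockwise only, 1.5 rad to a hard stop.
- plunger (a joint): Spring plunger in the port, metres pressed down: 0 at rest (its top 16 mm below the face), 0.011 with the logger's cap on the face. Pushes up with 3 N at rest plus 0.6 N per mm, about 10 N at the end. If let go when turned, the logger rises until its lugs catch under the face plate, cap 5 mm above the face.
- tray: Fixed pale blue-green open tray, outside 200 x 310 x 32 mm, 4 mm walls and floor. Origin at the centre of its underside. Three plugs stand in it about 95 mm apart along its y in an order that changes; between them low things lie (three tubes, two gaskets, up to 15 mm high).
- ventplug: Another plug, same shape but with a blue wing and no lugs, standing in the tray; origin at the centre of its underside. Leave it.
- drainplug: Another plug, all grey, with a round knob 30 mm wide instead of a wing, 61 mm tall, standing in the tray; origin at the centre of its underside. Leave it.

How it is judged:
By the outcome, as a careful person would: the job done as asked, in the order asked, and still so for the second after the job is handed in, while the arm keeps its last pose, push and grip.
It also fails if it takes over 48 s, if anything falls off the work surface, if the arm or the gripper's body presses on something with over 40 N, if the wrist force passes 120 N, or if a joint passes its speed limit or range.

## Working session

There is one attempt and no reset: what is moved stays moved. The work goes in short steps, Python scripts to look and compute and a shell command to move; the robot and the scene stay as the last step left them, time stands still between calls to the robot, and variables do not carry over. Pictures are saved under pics/ and viewed, at most 10 in all, crops included, and the job is handed in when it is done.

```bash
ls; mkdir -p pics
python3 - <<'E'
from station import ctrl, camrig, job, get_obs
import cv2,numpy as np
for n in("scene","top"):
    cv2.imwrite(f"pics/{n}0.png",camrig.get_image(n)[:,:,::-1]); p=camrig.camera_params(n); print(n,{k:np.round(v,4).tolist() for k,v in p.items()})
o=get_obs();print(o["t"],o["tool_pos"],o["tool_rot"],o["contact_force"],ctrl.tcp_to_grasp)
E
```

```text
jog.py
pics
station.py
scene {'fx': 347.8002, 'fy': 347.8002, 'cx': 249.8212, 'cy': 187.8923, 'k1': -0.1016, 'T': [[-0.0805, 0.7565, -0.649, 0.944], [0.9966, 0.0503, -0.0649, 0.1], [-0.0164, -0.6521, -0.758, 0.6569], [0.0, 0.0, 0.0, 1.0]]}
top {'fx': 359.9146, 'fy': 359.9146, 'cx': 256.1587, 'cy': 194.0485, 'k1': -0.0966, 'T': [[-0.0049, -0.9887, 0.15, 0.41], [-1.0, 0.0054, 0.0029, 0.0704], [-0.0036, -0.1499, -0.9887, 0.8389], [0.0, 0.0, 0.0, 1.0]]}
0.1 [ 0.26254338 -0.56657517  0.23017787] [-3.06618895e+00 -6.75707781e-01  3.11143310e-04] [ 0.72997542 -0.1060087  -0.21453472] 0.0187
```

View pics/scene0.png

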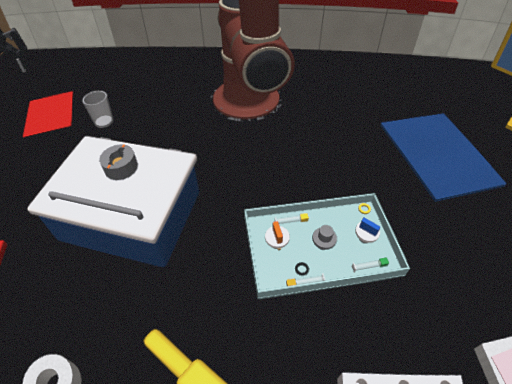

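View pics/top0.png

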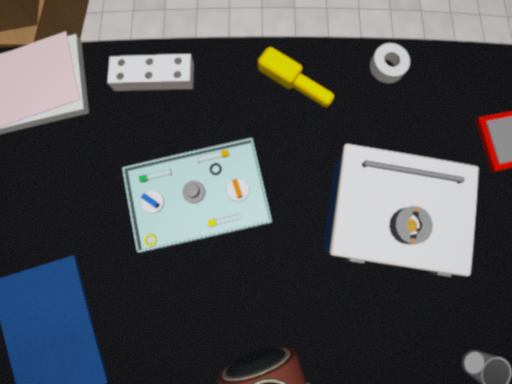

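Scene view: logger at (278,234), port at (118,161). Top view: logger at (238,189), port at (412,225). The tray is right of the robot's front and the box left. I'll enlarge both in both views.

```bash
cat > h.py <<'E'
import numpy as np,cv2
from station import ctrl, camrig, job, get_obs
P={n:camrig.camera_params(n) for n in("scene","top")}
def KD(p): return np.array([[p["fx"],0,p["cx"]],[0,p["fy"],p["cy"]],[0,0,1]]),np.array([p["k1"],0,0,0,0.])
def ray(n,uv):
    p=P[n];K,D=KD(p);x=cv2.undistortPoints(np.array(uv,float).reshape(-1,1,2),K,D)[:,0]
    d=np.c_[x,np.ones(len(x))]@p["T"][:3,:3].T
    return p["T"][:3,3],d/np.linalg.norm(d,axis=1)[:,None]
def plane(n,uv,z):
    o,d=ray(n,uv);return o+d*((z-o[2])/d[:,2])[:,None]
def tri(uvs,uvt):
    a,d=ray("scene",uvs);b,e=ray("top",uvt);d=d[0];e=e[0]
    s=np.linalg.lstsq(np.c_[d,-e],b-a,rcond=None)[0];p,q=a+s[0]*d,b+s[1]*e
    return (p+q)/2,np.linalg.norm(p-q)
def proj(n,X):
    p=P[n];K,D=KD(p);T=np.linalg.inv(p["T"])
    return cv2.projectPoints(np.array(X,float).reshape(-1,1,3),cv2.Rodrigues(T[:3,:3])[0],T[:3,3],K,D)[0][:,0]
E
python3 - <<'E'
from h import *
I={n:cv2.imread(f"pics/{n}0.png") for n in P}
def crop(n,u,v,r=22):
    c=I[n][v-r:v+r,u-r:u+r];return cv2.resize(c,(300,300),interpolation=cv2.INTER_NEAREST)
cv2.imwrite("pics/crops.png",np.vstack([np.hstack([crop("scene",278,234),crop("scene",118,161)]),np.hstack([crop("top",238,189),crop("top",412,225)])]))
for n in P:
    h=cv2.cvtColor(I[n],cv2.COLOR_BGR2HSV);m=cv2.inRange(h,(3,130,120),(18,255,255))
    k,l,s,c=cv2.connectedComponentsWithStats(m)
    for i in range(1,k):
        if 4<=s[i,4]<400 and 90<c[i,1]<290: print(n,s[i],c[i],cv2.minAreaRect(np.argwhere(l==i)[:,::-1].astype(np.float32)))
E
```

```text
scene [214  86  19  28 156] [221.30128205 101.20512821] ((221.80136108398438, 101.86300659179688), (28.717924118041992, 13.489975929260254), 65.55604553222656)
scene [254  92  25  22 140] [268.29285714 103.52142857] ((266.88232421875, 104.63327026367188), (10.497729301452637, 30.390483856201172), 48.57633590698242)
scene [234 108   4   6  17] [235.58823529 110.76470588] ((235.5, 110.5), (5.0, 3.0), 90.0)
scene [239 110   8   5  20] [241.7 112. ] ((242.5, 112.0), (7.0, 4.0), 0.0)
scene [248 110   5   5  13] [250.         112.46153846] ((250.25003051757812, 112.7500228881836), (4.242640495300293, 3.535533905029297), 45.0)
scene [122 145   3   2   4] [123.  145.5] ((123.0, 145.5), (0.7071067094802856, 2.1213202476501465), 45.0)
scene [113 157   8   7  19] [116.21052632 159.31578947] ((116.03845977783203, 159.3076934814453), (2.77350115776062, 9.15255355834961), 56.3099365234375)
scene [107 165   4   3   8] [108.5 166. ] ((108.50000762939453, 166.00001525878906), (1.7888542413711548, 3.130495071411133), 26.56505012512207)
scene [273 222  10  16  92] [277.36956522 229.5       ] ((277.3500061035156, 229.54998779296875), (16.443843841552734, 5.375871658325195), 71.56504821777344)
top [484 131   2   4   4] [484.75 132.5 ] ((484.800048828125, 132.4000244140625), (3.1622774600982666, 0.6324554085731506), 71.56504821777344)
top [491 152   5   6   9] [492.77777778 154.22222222] ((492.75006103515625, 154.25003051757812), (5.656853675842285, 2.1213202476501465), 45.0)
top [233 180   8  17  36] [236.83333333 188.        ] ((236.8500213623047, 188.04998779296875), (17.076295852661133, 3.4785051345825195), 71.56504821777344)
top [415 207   2   4   6] [415.66666667 208.5       ] ((415.5, 208.5), (3.0, 1.0), 90.0)
top [412 240   2   3   6] [412.5 241. ] ((412.5, 241.0), (2.0, 1.0), 90.0)
```

View pics/crops.png

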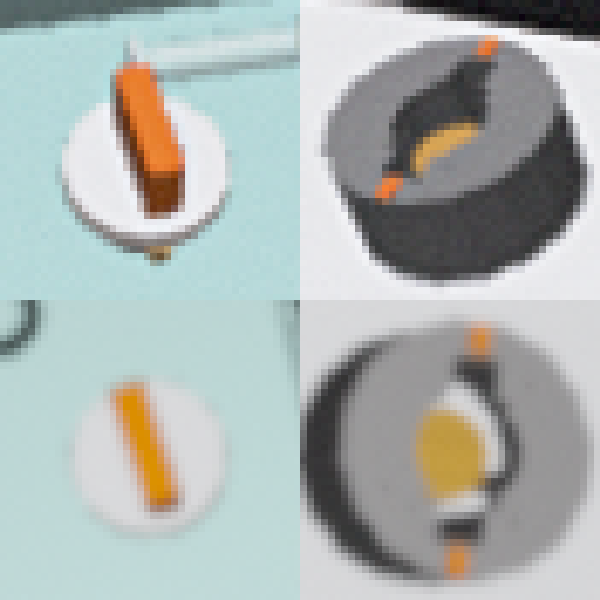

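Crops show the logger wing's top face around scene (277.5,229), top (237,188.5). The port marks are at scene (123,145)/(108.5,166) and top (415.7,208.5)/(412.6,241). Next I triangulate, and check with the cap and collar outlines.

Run:
```python
from h import *
I={n:cv2.imread(f"pics/{n}0.png") for n in P}
S=8
def up(n,u,v,r=22):
    c=cv2.resize(I[n][v-r:v+r,u-r:u+r],None,fx=S,fy=S,interpolation=cv2.INTER_CUBIC)
    return c,lambda q:(np.array(q,float)+.5)/S-.5+[u-r,v-r]
def comps(m,f,amin,amax=1e9):
    out=[]
    for c in cv2.findContours(m,cv2.RETR_EXTERNAL,cv2.CHAIN_APPROX_NONE)[0]:
        a=cv2.contourArea(c)/S**2
        if amin<a<amax:
            M=cv2.moments(c); out.append((a,f([M['m10']/M['m00'],M['m01']/M['m00']]),f(c[:,0])))
    return sorted(out,key=lambda o:-o[0])
W={};MK={}
for n,w,po,vlo in(("scene",(278,234),(118,161),185),("top",(238,189),(412,225),185)):
    c,f=up(n,*w);h=cv2.cvtColor(c,cv2.COLOR_BGR2HSV)
    m=cv2.inRange(h,(3,120,vlo),(25,255,255));o=comps(m,f,15)
    W[n]=o[0][1:];r=cv2.minAreaRect(o[0][2].astype(np.float32));print(n,"wing",o[0][0],o[0][1],r)
    p=plane(n,o[0][2],.067);r=cv2.minAreaRect((p[:,:2]*1000).astype(np.float32));print("  on z=.067 mm",r)
    c,f=up(n,*po);h=cv2.cvtColor(c,cv2.COLOR_BGR2HSV)
    m=cv2.inRange(h,(3,130,160),(15,255,255));o=comps(m,f,1.5)
    MK[n]=sorted([x[1] for x in o if abs(x[1][1]-po[1])>3 ],key=lambda q:q[1])[:];print(n,"marks",[(round(x[0],1),x[1].round(2).tolist()) for x in o])
    # cap and collar face
    g=cv2.cvtColor(c,cv2.COLOR_BGR2HSV);m=cv2.inRange(g,(0,0,95),(179,60,175))
    m=cv2.morphologyEx(m,cv2.MORPH_OPEN,np.ones((9,9)))
    o=comps(m,f,100)
    for a,ce,ct in o[:2]:
        hull=cv2.convexHull(ct.astype(np.float32))[:,0];pp=plane(n,hull,.166);(e,ax,an)=cv2.fitEllipse((pp[:,:2]*1000).astype(np.float32));print("  collar",a,e,ax)
    c,f=up(n,*w);m=cv2.inRange(cv2.cvtColor(c,cv2.COLOR_BGR2HSV),(0,0,180),(179,16,255))
    cv2.imwrite(f"pics/m_{n}.png",m)
    for a,ce,ct in comps(m,f,60)[:2]:
        hull=cv2.convexHull(ct.astype(np.float32))[:,0];pp=plane(n,hull,.041);(e,ax,an)=cv2.fitEllipse((pp[:,:2]*1000).astype(np.float32));print("  cap",a,e,ax)
print("wing tri",tri(W["scene"][0],W["top"][0]))
A=[tri(MK["scene"][0],MK["top"][0]),tri(MK["scene"][-1],MK["top"][-1])]
print("marks",A)
```

```text
scene wing 77.5 [277.39030998 228.99825269] ((277.35113525390625, 228.9476318359375), (16.652950286865234, 5.245605945587158), 71.02959442138672)
  on z=.067 mm ((544.4843139648438, 114.05745697021484), (39.34329605102539, 11.057646751403809), 18.134862899780273)
scene marks [(7.3, [108.45, 165.95]), (4.6, [122.96, 145.54])]
  collar 237.2578125 (455.62548828125, -218.3865966796875) (55.96466064453125, 69.23683166503906)
  collar 209.1484375 (454.40496826171875, -236.5705108642578) (50.59878921508789, 68.986328125)
  cap 254.4375 (542.99560546875, 114.48089599609375) (50.724937438964844, 54.42964553833008)
top wing 64.1171875 [236.7710821  187.78760255] ((236.75001525878906, 187.75), (17.234411239624023, 4.031904220581055), 71.56504821777344)
  on z=.067 mm ((541.2630615234375, 114.78141784667969), (38.0950927734375, 8.786477088928223), 18.306428909301758)
top marks [(6.6, [412.49, 240.88]), (5.2, [415.82, 208.44])]
  collar 820.7109375 (451.67706298828125, -225.70556640625) (73.51461791992188, 76.17798614501953)
  cap 416.1484375 (541.7696533203125, 114.90418243408203) (51.79976272583008, 53.35341262817383)
wing tri (array([0.54190031, 0.11464057, 0.06242948]), np.float64(0.0006536268739183583))
marks [(array([ 0.47502117, -0.19938361,  0.21786589]), np.float64(0.01929063498754018)), (array([ 0.42473129, -0.26347829,  0.10070785]), np.float64(0.023223674465228737))]
```

```bash
python3 - <<'E'
from h import *
a=tri([108.45,165.95],[415.82,208.44]);b=tri([122.96,145.54],[412.49,240.88])
print(a,b);c=(a[0]+b[0])/2;d=a[0]-b[0];print(c,np.linalg.norm(d),np.degrees(np.arctan2(d[1],d[0])))
for n,u in(("scene",[[108.45,165.95],[122.96,145.54]]),("top",[[415.82,208.44],[412.49,240.88]])):
    q=plane(n,u,.166);d=q[0]-q[1];print(n,q.mean(0),np.linalg.norm(d),np.degrees(np.arctan2(d[1],d[0])))
# lid top edges: white lid in top view on z=.13
I=cv2.imread("pics/top0.png");m=cv2.inRange(I,(185,185,185),(255,255,255));m[:,:325]=0;m[:140]=0;m[285:]=0
ct=max(cv2.findContours(m,cv2.RETR_EXTERNAL,cv2.CHAIN_APPROX_NONE)[0],key=cv2.contourArea)
p=plane("top",ct[:,0],.13);r=cv2.minAreaRect((p[:,:2]*1000).astype(np.float32));print("lid",r)
o=get_obs()
R=cv2.Rodrigues(o["tool_rot"])[0];print(R.round(3),o["tool_pos"],o["opening"])
E
cat > go.py <<'E'
import sys,numpy as np,cv2
from station import ctrl, camrig, job, get_obs
x,y,z,ps=map(float,sys.argv[1:5]);ps=np.radians(ps);o=get_obs()
R=cv2.Rodrigues(o["tool_rot"])[0];c,s=np.cos(ps),np.sin(ps)
G=np.array([[c,s,0],[s,-c,0],[0,0,-1.]])
d=R.T@(np.array([x,y,z])-o["tool_pos"]);r=cv2.Rodrigues(R.T@G)[0].ravel()
print("t",round(o["t"],2),"pos",o["tool_pos"].round(4),"yaw",np.degrees(np.arctan2(R[1,0],R[0,0])).round(2),"F",o["contact_force"].round(1),"d",d.round(4),"r",r.round(4),"rows",np.linalg.norm(d)/.0417,np.linalg.norm(r)/.125)
E
python3 go.py .5422 .1147 .23 18.2; python3 go.py .5422 .1147 .12 18.2
```

```text
t 0.1 pos [ 0.2625 -0.5666  0.2302] yaw 24.86 F [ 0.7 -0.1 -0.2] d [ 0.5401 -0.5006  0.0012] r [-1.800e-03 -1.000e-04  1.162e-01] rows 17.66042905378382 0.9294268971110015
t 0.1 pos [ 0.2625 -0.5666  0.2302] yaw 24.86 F [ 0.7 -0.1 -0.2] d [ 0.5401 -0.5004  0.1112] r [-1.800e-03 -1.000e-04  1.162e-01] rows 17.856979588279923 0.9294268971110015
```

```bash
python3 jog.py '0.05 0.54 -0.5 0 0 0 0.116;0.05 0.54 -0.5 0 0 0 0.116;0.05 0.54 -0.5 0 0 0 0.116;0.05 0.54 -0.5 0 0 0 0.116;0.05 0.54 -0.5 0 0 0 0.116;0.05 0.54 -0.5 0 0 0 0.116;0.05 0.54 -0.5 0 0 0 0.116;0.05 0.54 -0.5 0 0 0 0.116;0.05 0.54 -0.5 0 0 0 0.116;0.05 0.54 -0.5 0 0 0 0.116;0.05 0.54 -0.5 0 0 0 0.116;0.05 0.54 -0.5 0 0 0 0.116;0.05 0.54 -0.5 0 0 0 0.116;0.05 0.54 -0.5 0 0 0 0.116;0.05 0.54 -0.5 0 0 0 0.116;0.05 0.54 -0.5 0 0 0 0.116;0.05 0.54 -0.5 0.1 0 0 0.116;0.05 0.54 -0.5 0.1 0 0 0.116;0.05 0.54 -0.5 0.1 0 0 0.116;0.05 0.54 -0.5 0.1 0 0 0.116'; python3 go.py .5422 .1147 .1 18.2
```

```text
t: 1.77
tool_pos: [0.5379, 0.1162, 0.1225]
tool_rot: [-3.099, -0.502, 0.022]
contact_force: [-1.2, -0.4, -0.3]
opening: 0.0504
grip_force: 0.0
t 1.77 pos [0.5379 0.1162 0.1225] yaw 18.41 F [-1.2 -0.4 -0.3] d [0.0039 0.0029 0.0225] r [-0.0045  0.0132  0.0036] rows 0.5514298611409428 0.11524398186733194
```

```bash
python3 jog.py '0.05 0 0 0 0 0 0;0.05 0 0 0 0 0 0;0.05 0 0 0 0 0 0;0.05 0 0 0 0 0 0' >/dev/null; python3 go.py .5422 .1147 .09 18.2
python3 - <<'E'
from h import *
I=[cv2.resize(camrig.get_image(n)[v-40:v+40,u-50:u+50,::-1],(400,320),interpolation=cv2.INTER_CUBIC) for n,u,v in(("scene",278,225),("top",238,189))]
cv2.imwrite("pics/a.png",np.hstack(I))
E
```

```text
t 2.1 pos [0.5438 0.1128 0.1338] yaw 18.14 F [ 0.3  0.3 -0.4] d [-0.0011 -0.0024  0.0438] r [ 0.0012 -0.004  -0.0011] rows 1.0516566662709 0.03438475021642398
```

View pics/a.png

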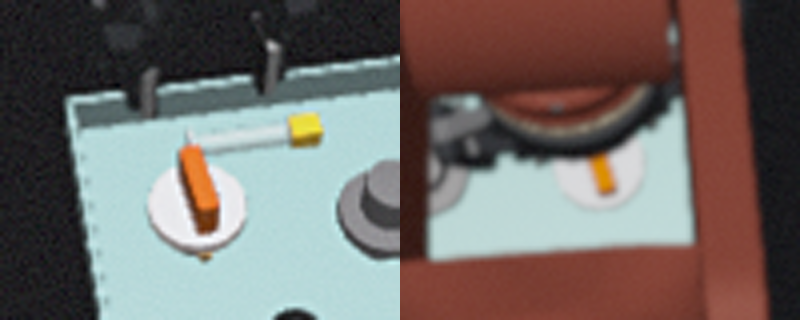

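Scene: open fingers with tips near (265,214)/(296,208), straddling the wing in line. The top view is mostly blocked by the arm. Going down, then checking the tip projection.

```bash
python3 jog.py '0.05 -0.001 -0.0024 0.02 0 0 0;0.05 -0.001 -0.0024 0.035 0 0 0;0.05 -0.001 -0.0024 0.044 0 0 0;0.05 -0.001 -0.0024 0.044 0 0 0;0.05 -0.001 -0.0024 0.044 0 0 0'; python3 go.py .5422 .1147 .044 18.2; python3 -c "
from h import *
print(proj('scene',[[.5438,.1128,.1338],[.5438,.1128,.1428]]))"
```

```text
t: 2.62
tool_pos: [0.5408, 0.1153, 0.0875]
tool_rot: [-3.102, -0.496, 0.0]
contact_force: [0.7, 0.2, -0.3]
opening: 0.0502
grip_force: 0.0
t 2.62 pos [0.5408 0.1153 0.0875] yaw 18.18 F [ 0.7  0.2 -0.3] d [0.0012 0.001  0.0435] r [-0.      0.0002 -0.0003] rows 1.0429166174367137 0.002758484891503192
[[278.24148175 208.5502934 ]
 [278.46350472 205.62558814]]
```

```bash
python3 jog.py '0.05 0.001 0.001 0.015 0 0 0;0.05 0.001 0.001 0.03 0 0 0;0.05 0.001 0.001 0.036 0 0 0;0.05 0.001 0.001 0.041 0 0 0;0.05 0.001 0.001 0.041 0 0 0;0.05 0.001 0.001 0.041 0 0 0'; python3 go.py .5422 .1147 .044 18.2
```

```text
t: 3.12
tool_pos: [0.5426, 0.115, 0.047]
tool_rot: [3.102, 0.497, 0.001]
contact_force: [1.6, -0.5, 0.4]
opening: 0.0499
grip_force: 0.0
t 3.12 pos [0.5426 0.115  0.047 ] yaw 18.21 F [ 1.6 -0.5  0.4] d [-0.0004  0.0001  0.003 ] r [ 0.0002 -0.0009  0.0002] rows 0.0730339024178513 0.007424158309284652
```

```bash
python3 jog.py '0.05 0 0 0.003 0 0 0;0.02 0 0 0.003 0 0 0;0 0 0 0.003 0 0 0;0 0 0 0.003 0 0 0;0 0 0 0.003 0 0 0;0 0 0 0.003 0 0 0;0 0 0 0.003 0 0 0;0 0 0 0.003 0 0 0;0 0 0 0.003 0 0 0;0 0 0 0.003 0 0 0' 70;python3 go.py .452 -.228 .25 -9.7
```

```text
t: 3.95
tool_pos: [0.5425, 0.115, 0.0438]
tool_rot: [3.102, 0.497, 0.001]
contact_force: [-0.2, -0.1, 3.9]
opening: 0.0102
grip_force: 70.5
t 3.95 pos [0.5425 0.115  0.0438] yaw 18.21 F [-0.2 -0.1  3.9] d [-0.1929  0.2975 -0.2063] r [-0.     -0.0009  0.4871] rows 9.838850932644847 3.8969282646548797
```

```bash
python3 jog.py '0 0 0 -0.02 0 0 0;0 0 0 -0.05 0 0 0;0 0 0 -0.09 0 0 0;0 0 0 -0.13 0 0 0;0 0 0 -0.17 0 0 0;0 0 0 -0.206 0 0 0;0 -0.02 0.03 -0.206 0 0 0.1;0 -0.04 0.06 -0.206 0 0 0.2;0 -0.06 0.09 -0.206 0 0 0.3;0 -0.08 0.125 -0.206 0 0 0.4;0 -0.1 0.155 -0.206 0 0 0.487;0 -0.12 0.185 -0.206 0 0 0.487;0 -0.14 0.215 -0.206 0 0 0.487;0 -0.16 0.245 -0.206 0 0 0.487;0 -0.18 0.275 -0.206 0 0 0.487;0 -0.193 0.2975 -0.206 0 0 0.487;0 -0.193 0.2975 -0.206 0 0 0.487;0 -0.193 0.2975 -0.206 0 0 0.487;0 -0.193 0.2975 -0.206 0 0 0.487;0 -0.193 0.2975 -0.206 0 0 0.487'; python3 go.py .452 -.228 .225 -9.7
python3 - <<'E'
from h import *
I=[]
for n,u,v in(("scene",118,145),("top",412,225)):
    im=camrig.get_image(n)[:,:,::-1];cv2.imwrite(f"pics/b_{n}.png",im);I.append(cv2.resize(im[v-40:v+40,u-50:u+50],(400,320),interpolation=cv2.INTER_CUBIC))
cv2.imwrite("pics/b.png",np.hstack(I))
E
```

```text
t: 5.62
tool_pos: [0.4518, -0.2269, 0.2488]
tool_rot: [-3.13, 0.263, 0.001]
contact_force: [0.2, 0.1, -0.5]
opening: 0.0104
grip_force: 69.9
t 5.62 pos [ 0.4518 -0.2269  0.2488] yaw -9.61 F [ 0.2  0.1 -0.5] d [0.0004 0.0011 0.0238] r [-0.0007  0.0007  0.0015] rows 0.571969712533675 0.014399586617383355
```

View pics/b.png

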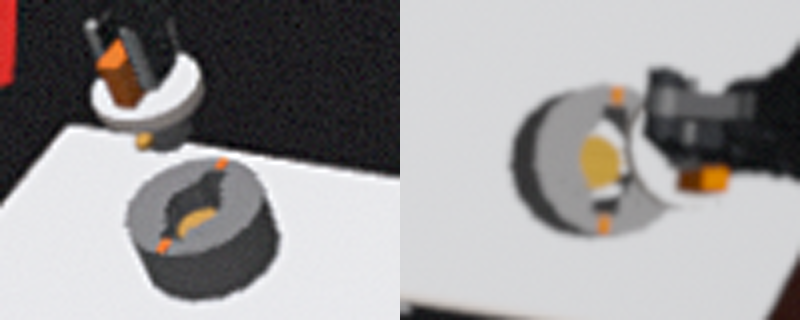

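Scene: logger held above the port, cap centre near (105,127), near lug end at (104,140), port below at (116,156). Top: cap and wing to the right of the port, as parallax would put them. Check the held pose numerically.

Run:
```python
from h import *
o=get_obs();p=o["tool_pos"];R=cv2.Rodrigues(o["tool_rot"])[0]
z0=p[2]-.0398;th=np.linspace(0,2*np.pi,90)
f=lambda n,r,h:proj(n,np.c_[p[0]+r*np.cos(th),p[1]+r*np.sin(th),np.full(90,z0+h)])
for n,(u,v) in(("scene",(68,105)),("top",(362,185))):
    a=np.vstack([f(n,.026,.027),f(n,.026,.037)]);a=(a-[u,v])*4+1.5
    print(n,"cap ext x",a[a[:,0].argmin()],a[a[:,0].argmax()],"y",a[a[:,1].argmin()],a[a[:,1].argmax()])
    for s in(1,-1):
        L=p+R[:,0]*.02*s; W=[[*L[:2],z0+.063],[*L[:2],z0+.037],[*L[:2],z0+.013]]
        print(" end",s,((proj(n,W)-[u,v])*4+1.5).round(1).tolist())
    im=cv2.imread(f"pics/b_{n}.png");c=cv2.resize(im[v:v+80,u:u+100],(400,320),interpolation=cv2.INTER_CUBIC)
    h=cv2.cvtColor(c,cv2.COLOR_BGR2HSV)
    m=cv2.inRange(h,(3,130,60),(25,255,255))
    for t in cv2.findContours(m,cv2.RETR_EXTERNAL,cv2.CHAIN_APPROX_NONE)[0]:
        if cv2.contourArea(t)>60: print("  orange",cv2.boundingRect(t),cv2.contourArea(t))
    if n=="scene":
        m=cv2.inRange(h,(0,0,110),(179,60,255));m[112:]=0;m=cv2.morphologyEx(m,cv2.MORPH_OPEN,np.ones((5,5)))
        ys,xs=np.where(m[:,:]>0)
        k,l,s,cc=cv2.connectedComponentsWithStats(m);print(s[1:])
```

```text
scene cap ext x [91.55750891 92.14037061] [205.67464678  86.6666674 ] y [162.81099407  46.91949327] [136.56264822 132.35113608]
 end 1 [[105.7, 63.6], [124.2, 107.2], [140.6, 145.4]]
 end -1 [[149.9, 11.6], [166.5, 55.0], [181.1, 93.2]]
  orange (157, 238, 14, 15) 111.0
  orange (178, 209, 35, 26) 306.0
  orange (216, 159, 11, 10) 68.5
  orange (138, 134, 15, 14) 142.5
  orange (94, 37, 48, 69) 1683.0
[[  86   21   10    9   82]
 [ 134   53   67   59 2250]
 [  91   79   33   33  671]]
top cap ext x [218.72545686 143.52086655] [346.47014421 148.75418113] y [283.71150239  85.05130228] [278.99948754 209.07281139]
 end 1 [[322.6, 92.8], [292.3, 99.7], [266.3, 105.6]]
 end -1 [[314.0, 190.4], [283.7, 193.4], [257.8, 195.9]]
  orange (199, 218, 10, 15) 98.5
  orange (281, 162, 51, 29) 1031.5
  orange (182, 139, 36, 46) 1178.0
  orange (213, 90, 9, 12) 75.0
```

```bash
python3 jog.py '0 0.0004 0.0011 0.02 0 0 0.0015;0 0.0004 0.0011 0.035 0 0 0.0015;0 0.0004 0.0011 0.035 0 0 0.0015;0 0.0004 0.0011 0.035 0 0 0.0015;0 0.0004 0.0011 0.035 0 0 0.0015'; python3 go.py .4522 -.228 .195 -9.7
python3 - <<'E'
from h import *
I=[]
for n,u,v in(("scene",118,150),("top",418,225)):
    im=camrig.get_image(n)[:,:,::-1];I.append(cv2.resize(im[v-30:v+30,u-35:u+35],(400,343),interpolation=cv2.INTER_CUBIC))
cv2.imwrite("pics/c.png",np.hstack(I))
E
```

```text
t: 6.13
tool_pos: [0.4524, -0.2289, 0.2152]
tool_rot: [3.13, -0.266, 0.002]
contact_force: [0.5, -0.2, -0.0]
opening: 0.0106
grip_force: 69.9
t 6.13 pos [ 0.4524 -0.2289  0.2152] yaw -9.73 F [ 0.5 -0.2 -0. ] d [-0.0004 -0.0009  0.0202] r [ 0.0005 -0.001  -0.0005] rows 0.4859603863133873 0.009760827457693024
```

View pics/c.png

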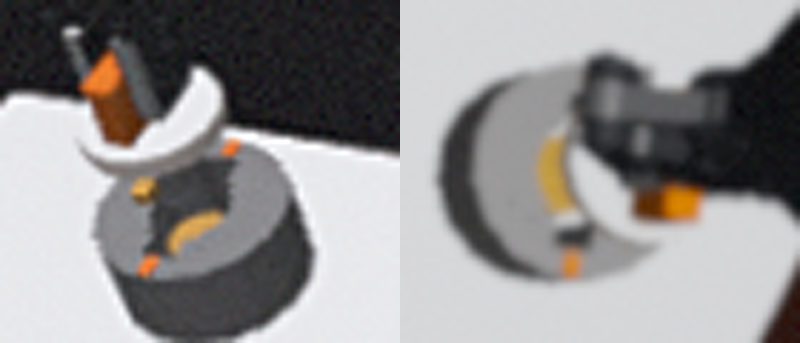

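Scene: foot just above the hole, near lug (142,188 in the crop) heading for the near slot and mark (148,266). Lowering gently.

```bash
python3 jog.py '0 -0.0003 -0.0007 0.005 0 0 0;0 -0.0003 -0.0007 0.01 0 0 0;0 -0.0003 -0.0007 0.014 0 0 0;0 -0.0003 -0.0007 0.014 0 0 0'|grep -E "pos|cont"; python3 jog.py '0 0 0 0.003 0 0 0;0 0 0 0.006 0 0 0;0 0 0 0.008 0 0 0;0 0 0 0.008 0 0 0'|grep -E "pos|cont";python3 go.py .4522 -.228 .179 -9.7
```

```text
tool_pos: [0.4511, -0.228, 0.1988]
contact_force: [0.8, 0.8, -0.7]
tool_pos: [0.4514, -0.2282, 0.1916]
contact_force: [0.3, 0.7, -0.1]
t 6.9 pos [ 0.4514 -0.2282  0.1916] yaw -9.78 F [ 0.3  0.7 -0.1] d [ 0.0007 -0.0004  0.0126] r [-0.0005  0.001  -0.0014] rows 0.30260125897795004 0.014532258600124063
```

```bash
python3 jog.py '0 0 0 0.003 0 0 0;0 0 0 0.006 0 0 0;0 0 0 0.006 0 0 0'|grep -E "pos|cont"; python3 jog.py '0 0 0 0.003 0 0 0;0 0 0 0.005 0 0 0;0 0 0 0.005 0 0 0'|grep -E "pos|cont"; python3 jog.py '0 0 0 0.002 0 0 0;0 0 0 0.002 0 0 0'|grep -E "pos|cont|torque"
```

```text
tool_pos: [0.4521, -0.2287, 0.1867]
contact_force: [-0.3, 0.6, 4.1]
tool_pos: [0.4522, -0.2287, 0.1821]
contact_force: [-1.1, 0.2, 6.7]
tool_pos: [0.4522, -0.2288, 0.1804]
contact_force: [-1.4, 1.0, 7.5]
```

```bash
python3 jog.py '0 0 0 0.001 0 0 0;0 0 0 0.001 0 0 0'|grep -E "pos|cont"; python3 jog.py '0 0 0 0.001 0 0 0;0 0 0 0.001 0 0 0'|grep -E "pos|cont|torque";python3 jog.py '0 0 0 0.001 0 0 0;0 0 0 0.001 0 0 0'|grep -E "pos|cont|torque"
```

```text
tool_pos: [0.4522, -0.2288, 0.1798]
contact_force: [-2.1, 0.5, 8.8]
tool_pos: [0.4522, -0.2288, 0.1789]
contact_force: [-2.1, 1.5, 8.4]
tool_pos: [0.4523, -0.2288, 0.1788]
contact_force: [-4.1, 1.9, 11.7]
```

```bash
python3 jog.py '0 0 0 0.001 0 0 0;0 0 0 0.001 0 0 0;0 0 0 0.001 0 0 0'|grep -E "pos|cont";python3 jog.py '0 0 0 0.001 0 0 0;0 0 0 0.001 0 0 0;0 0 0 0.001 0 0 0'|grep -E "pos|cont";python3 go.py .4522 -.228 .178 -95.7
```

```text
tool_pos: [0.4523, -0.2289, 0.1788]
contact_force: [-6.1, 3.1, 15.5]
tool_pos: [0.4523, -0.2289, 0.1788]
contact_force: [-7.5, 4.7, 19.8]
t 8.57 pos [ 0.4523 -0.2289  0.1788] yaw -9.77 F [-7.5  4.7 19.8] d [-0.0003 -0.0009  0.0008] r [-2.0000e-04 -1.9000e-03  1.4998e+00] rows 0.028617380463865985 11.99812077413203
```

Seated: the force climbs with no further travel, at TCP z 0.1788. Turning.

```bash
python3 jog.py '0 0 0 0 0 0 0.1;0 0 0 0 0 0 0.2;0 0 0 0 0 0 0.3;0 0 0 0 0 0 0.4;0 0 0 0 0 0 0.5;0 0 0 0 0 0 0.6;0 0 0 0 0 0 0.7;0 0 0 0 0 0 0.8;0 0 0 0 0 0 0.9;0 0 0 0 0 0 1;0 0 0 0 0 0 1.1;0 0 0 0 0 0 1.2;0 0 0 0 0 0 1.3;0 0 0 0 0 0 1.4;0 0 0 0 0 0 1.45;0 0 0 0 0 0 1.5;0 0 0 0 0 0 1.5;0 0 0 0 0 0 1.5';python3 go.py .4522 -.228 .178 -95.7; python3 -c "
from station import ctrl, camrig, job, get_obs
print(get_obs()['wrist_torque'])"
```

```text
t: 10.07
tool_pos: [0.4535, -0.2284, 0.1788]
tool_rot: [-2.107, 2.327, -0.006]
contact_force: [-2.7, 5.9, 16.5]
opening: 0.0107
grip_force: 72.7
t 10.07 pos [ 0.4535 -0.2284  0.1788] yaw -95.68 F [-2.7  5.9 16.5] d [-0.0003  0.0014  0.0008] r [-0.0045 -0.0003  0.0004] rows 0.037921990095613915 0.03654735802356682
[0.9453646  0.66476744 0.11062665]
```

```bash
for i in 1; do python3 jog.py '0 0 0 0.0005 0 0 0.03;0 0 0 0.0005 0 0 0.05;0 0 0 0.0005 0 0 0.05' >/dev/null; done; python3 go.py .4522 -.228 .178 -95.7
python3 - <<'E'
from h import *
print(get_obs()['wrist_torque'])
I=[]
for n,u,v in(("scene",118,150),("top",418,225)):
    im=camrig.get_image(n)[:,:,::-1];I.append(cv2.resize(im[v-30:v+30,u-35:u+35],(400,343),interpolation=cv2.INTER_CUBIC))
cv2.imwrite("pics/d.png",np.hstack(I))
E
```

```text
t 10.32 pos [ 0.4532 -0.2285  0.1788] yaw -98.5 F [-6.5  7.2 20.1] d [-0.0003  0.0011  0.0008] r [-0.0035 -0.0005 -0.0488] rows 0.03254143453752822 0.3915115652218982
[1.10392574 0.99806937 0.57603302]
```

View pics/d.png

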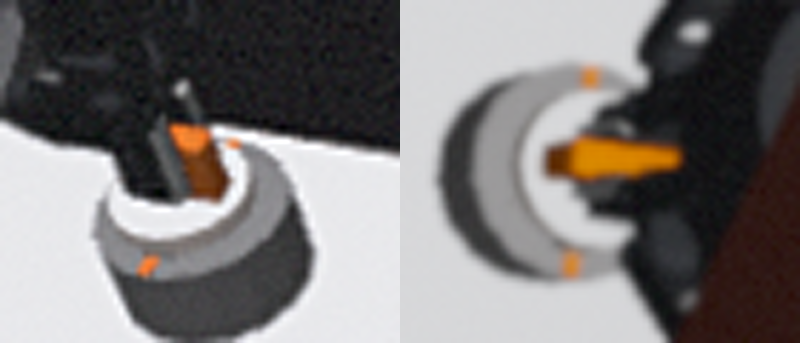

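The wing is now across the marks (top crop, level at about (615,160)), the cap sits on the collar face, and the torque rose to 0.58 N·m, which suggests the stop. One small extra turn to confirm.

```bash
python3 jog.py '0 0 0 0 0 0 0.03;0 0 0 0 0 0 0.03;0 0 0 0 0 0 0.03;0 0 0 0 0 0 0.03;0 0 0 0 0 0 0.03;0 0 0 0 0 0 0.03' >/dev/null; python3 go.py .4522 -.228 .178 -95.7; python3 -c "
from station import ctrl, camrig, job, get_obs
o=get_obs();print(o['wrist_torque'],o['grip_force'],o['opening'],o['q'],o['dq'])"
```

```text
t 10.92 pos [ 0.4532 -0.2285  0.1788] yaw -100.12 F [-5.5  5.8 20. ] d [-0.0003  0.0011  0.0007] r [-0.0036 -0.0007 -0.0771] rows 0.03254200789926331 0.617441519996358
[1.09155524 0.99050018 0.93861524] 74.21856164932251 0.010510923651458455 [-6.14194861e-01 -1.97622873e-01  1.93900765e+00  1.03641251e-03
  1.39670965e+00  2.70379798e+00] [ 1.32497133e-03 -2.93377885e-04  1.20219777e-04  7.87649560e-04
  7.06574104e-05 -1.44326264e-03]
```

The torque climbs steeply to 0.94 N·m while z holds, so this is the hard stop. It is pressed down with 20 N, twice the spring's force.

```bash
python3 -c "
from station import ctrl, camrig, job, get_obs
print(job.finish_job())"
```

```text
the job is handed in; nothing more can be done
None
```

The logger is in the port, pressed until its cap sits on the face, turned clockwise to its stop and still gripped; I handed the job in at about 11 s without touching the other two plugs, and no verdict was returned.

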